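# Draw the lamp-base plate home and bolt it in the fixture

### The arm

A 7-joint arm with a two-finger parallel gripper is mounted at the origin on the work surface. World frame = base frame: x ahead of the robot, y to its left, z up, the work surface at z = 0. Lengths are in m, angles in degrees, forces in N, time in s.
With the tool pointing down it reaches from about 0.425 to 0.975 m from the base axis. Payload 16.7 kg.
Tool frame: the origin (TCP) lies on the centre line of the jaws, within the pads' length; the fingertips stand 17 mm ahead of it and the grasp point (between the pads) lies 2 mm behind it (robot.tip_reach is the z of the fingertips in the tool frame, in m); z points along the fingers, y is the line along which they close (so a half turn about z gives the same grasp; the last joint's range is limited). The gripper opens to 85 mm and grips with 20 to 120 N. Pads are 22 mm wide; open, the fingers measure 114 mm over their backs; the gripper's body (76 mm by 85 mm) begins 54 mm behind the grasp point. The pads swing forward as they close: fully open they stand 13 mm farther back than shut.
Start: joints at [-84.54, 24.414, 4.234, 92.017, -1.954, 63.644, -3.845], TCP at [0.164, 0.655, 0.248] pointing down, gripper open.
Joint ranges: [-163.25, 163.25], [-28.42, 122.38], [-70.27, 78.77], [12.13, 141.07], [-58.53, 238.53], [9.26, 117.41], [-156.51, 156.51]. Speed limits (degrees/s): [108.29, 108.29, 136.94, 136.94, 172.46, 172.46, 172.46].

### API

Orientations are given as [roll, pitch, yaw] about the fixed x, y, z axes, in that order (R = Rz(yaw) Ry(pitch) Rx(roll)).
In Python, from workcell import robot, cams, order, spotter gives the robot as it stands. The module is installed in compiled form; this text tells all that it offers.
- The arm moves only by the tool carry_out, never from a script. Its argument "moves" is text: rows parted by semicolons, each of 5 numbers parted by spaces: the shift along the tool's x, y, z in mm, then the turn about the tool's z in rad, then the opening in per cent of the stroke, from 0 (shut) to 100 (fully open). In form: x y z turn gripper; .... A call has 1 to 12 rows; each row is the pose to reach, as a shift and turn from the pose commanded when the call began, along the tool's axes at that moment; what a row does not reach only later rows make up. A row lasts 1/10 s, in which the tool goes at most 50 mm and 8.59 degrees, less where a joint would pass 70% of its speed; a pose out of reach is approached as far as the arm can. A call with a gripper value outside its range is refused whole. The fingers move at their own pace and stop on an object; the grip force is fixed at half the most. Time passes only in rows, so rows that repeat a pose let the fingers close. It gives the time, the measured TCP pose, the force, the opening and the grip force at its end, in the units of the state.
- robot.state(): the state, without advancing time (a new reading comes with each control period).
- cams.capture(name): name is "scene" or "top" or "wrist"; returns a dict with "image" (400x640x3 uint8, blue, green, red), "z_map" (400x640 float32, m along the optical axis (not along the pixel's ray), 0 where there is no reading), "mtx" (3x3 intrinsics, pixels), "origin" and "attitude" of the camera in the world; the wrist camera has in their place "tool_from_camera" (4x4, takes a point from camera to tool coordinates, whose origin is the TCP and whose axes are the flange's). Camera axes: x right, y down, z forward; pixel columns grow to the right and rows downward; lengths in m; the calibration is good to about 2 mm. The wrist camera is an equidistant fisheye: a pixel r from the principal point sees the ray r / f radians off the axis. A picture is of the moment at which its call begins: read the wrist's pose just before it.
- order.hand_in(): hands the job in; it is judged then, once.
Trained networks look in a picture, given as the dict that the camera call returned (one of the last four; its "shot" number tells which), for a name from the list of things; names that differ only in an ending like _2 or _b are one class to them, and where a whole thing is asked for, a point or a joint stands for the part that bears it (a point fixed in the world has none). Each returns a list of dicts, best first, with "p" (0 to 1); they miss things now and then, are a little off and sometimes report something else, mostly with a low value. They report only what shows in the picture. A call takes as long as a camera call. They do not tell look-alikes from the thing itself.
- spotter.silhouettes(picture, target): "region" (400x640 bool, what is visible of it) and "extent" ([left, top, right, bottom] in pixels, round what is visible of it).
The state is a dict: "time": time; "joint_positions": joint angles; "joint_velocities": joint speeds; "tau": joint torques, N m; "ee_pos": TCP position; "eef_rot": TCP orientation; "ft_force": force on the tool from outside, world axes, zero at the start; "wrist_torque": the same for the moment, N m; "finger_gap": finger opening in m; "grip_force": force on a finger pad.
Only numpy, scipy, OpenCV 4.12 (cv2) and the standard library are available. Lean on these libraries where they do the work, as an engineer would, in place of code of your own. Each camera call takes 0.05 s, during which the arm holds its last target. There are 200 camera calls.

### The job

The white lamp-base plate lies face down in its fixture with its rear part under the blue hood, so that only the cork-coloured pad on its upper side can be got at. Draw it forward along the bed until it is fully home against the yellow front stop, pressing on it no harder than needed so that its lacquered face is not scuffed, then push the red-knobbed bolt all the way in behind it so that it is locked in place. Leave everything else where it is.

Things in the scene. Friction and masses are not known exactly. Their poses are not given: they have to be found in the camera images.
- jig: the fixture, fixed to the table. Origin: centre of its underside; x to its rear, y to the side with the bolt, z up. Base 360 (x) x 170 (y) mm; its dark flat bed is 30 mm above the table. Two aluminium rails run along the bed, inner faces at y = -58 and +58 mm, tops at z = 40 mm. The bolt's grey guide block spans x = -27 to +33, y = +85 to +170 mm, top at z = 32 mm
- stop_face (a point): middle of the foot of the yellow front stop's seating face, at bed height: (-158, 0, 30) mm in the fixture's frame. The stop is 12 mm thick and 8 mm high (top at z = 38 mm)
- hood_edge (a point): middle of the top of the blue sheet hood's front edge: (+30, 0, 54) mm in the fixture's frame. The hood reaches from there to x = +180 mm, 153 mm wide; the sheet is 4 mm thick, its underside at z = 50 mm
- plate: loose white-lacquered iron plate, 150 (x) x 110 (y) x 10 mm, 0.7 to 0.9 kg, with a 140 x 100 x 4 mm cork-rubber pad centred on it. Origin: centre of underside; pad top 14 mm above it, 44 mm above the table. Axes nearly the fixture's; 3 mm play to each rail; starts 55 to 90 mm short of the stop. The pad gives little. Friction about 0.9 on the pad, 0.5 on the bed: follows fingers pressing with 13 to 18 N, slips below 10. Over 25 N scuffs it
- plate_front (a point): middle of the plate's lower front edge (-75, 0, 0 mm from the plate's origin). At least 95 mm of the top behind this edge is clear of the hood. With the plate home this edge touches the stop's face
- bolt (a joint): travel of the slide bolt in m: starts at 0 to 0.006 (drawn back), 0.045 is fully in; moves along the fixture's -y, resists with about 1.5 N, stays where left. Steel blade 12 mm wide, centred on the fixture's x = +3 mm, at z = 33 to 41 mm; its tip enters between the rails after 10 mm of travel. Passes 5 mm behind the rear edge of a plate that is home; a plate that is not home blocks it
- bolt_knob (a point): centre of the top of the bolt's red upright knob: 16 mm diameter, top 75 mm and foot 47 mm above the table, on a 10 mm stem. At the fixture's x = +3 mm, y = +130 mm at bolt travel 0 (+85 mm fully in). Push it towards the fixture's -y from its outer side, or pinch it from above
- hood_disc: brown lacquered disc, 68 mm diameter, 18 mm high, lying loose on the hood. Origin: centre of its underside. Leave alone
- table_disc: brown lacquered disc, 68 mm diameter, 18 mm high, lying on the table on the fixture's -y side. Origin: centre of its underside. Leave alone
- brown_column: brown lacquered turned column, foot 80 mm diameter, 225 mm high, standing to one side of the fixture. Origin: centre of its foot. Leave alone
- white_column: white lacquered turned column, same shape, standing on the other side. Origin: centre of its foot. Leave alone
- sanding_block: orange sanding block, 70 x 45 x 25 mm, on the fixture's +y side near its front. Origin: centre of its underside. Leave alone
- lacquer_can: can with a yellow label, 90 mm diameter, 110 mm high, to the robot's right. Origin: centre of its foot. Leave alone
- brush: hand brush lying on the table to the robot's left. Leave alone
Things that resemble listed ones, but are neither listed nor needed, are in the scene too. Of the things that look like the plate, the smallest one is meant.

How it is judged (in metres and radians):
On the way, in this order (a step that is already met when the one before it is completed fails the run):
1. the plate is home against the front stop (its front edge within 3 mm of it) (x of plate_front in the frame of jig below -0.155 m), for 0.2 s.
2. the bolt is pushed in behind the plate (x of plate_front in the frame of jig below -0.155 m and value of joint bolt above 0.04 m), for 0.2 s.
At the end, for the whole second after the job is handed in: the plate lies flat on the bed at rest with its front edge within 3 mm of the front stop, and the bolt is in by more than 40 of its 45 mm (all of step 2 and z of plate in the frame of jig below 0.033 m and linear speed of plate below 0.01 m/s); the robot touches nothing.
It fails at once if the plate is pressed by the fingers with more than 25 N, which scuffs its lacquered face (contact force between the fingers and plate above 25 N).
It fails at once if a bystander is moved by more than 25 mm or a column or the can is tipped (distance of any of hood_disc, table_disc, brown_column, white_column, sanding_block, lacquer_can, brush from where it was at the start of the episode above 0.025 m or angle between any of brown_column, white_column, lacquer_can's own z axis and vertical above 0.3 rad).
It also fails if it takes over 72 s, if anything falls off the work surface, if the arm or the gripper's body presses on something with over 40 N, if the wrist force passes 120 N, or if a joint passes its speed limit or range.

## Working session

There is one attempt and no reset: what is moved stays moved. The work goes in short steps, Python scripts to look and compute and a tool call to move; the robot and the scene stay as the last step left them, time stands still between calls to the robot, and variables do not carry over. Pictures are saved under pics/ and viewed, at most 10 in all, crops included, and the job is handed in when it is done.

Besides the shell and the picture viewer there is one more tool, called after "Emit:" by a JSON object that holds its "method" and its "body". carry_out: Moves the arm, as the interface text tells. Its arguments: {"type":"object","properties":{"moves":{"type":"string"}},"required":["moves"]}

```bash
mkdir -p pics; cat > h.py <<'E'
import numpy as np, cv2
from scipy.spatial.transform import Rotation as R
from workcell import robot, cams, order, spotter
def att(a):
    a=np.array(a,float)
    return a if a.shape==(3,3) else (R.from_euler('xyz',a,degrees=True).as_matrix() if a.size==3 else R.from_quat(a).as_matrix())
def cloud(p):
    z=p["z_map"]; K=p["mtx"]; v,u=np.mgrid[:400,:640]
    c=np.stack([(u-K[0,2])/K[0,0]*z,(v-K[1,2])/K[1,1]*z,z],-1)
    w=c@att(p["attitude"]).T+np.array(p["origin"]); w[z==0]=np.nan
    return w
E
python3 - <<'E'
from h import *
s=robot.state(); print({k:np.round(v,3) for k,v in s.items()})
for n in("scene","top"):
    p=cams.capture(n); cv2.imwrite(f"pics/{n}0.png",p["image"]); print(n,p["origin"],p["attitude"])
    w=cloud(p); np.save(n+"_w.npy",w); np.save(n+"_i.npy",p["image"])
    for t in("plate","jig","bolt_knob","hood_disc","table_disc","brown_column","white_column","sanding_block","lacquer_can","brush"):
        for r in spotter.silhouettes(p,t)[:4]:
            if r["p"]>.2:
                m=r["region"]; print(t,round(r["p"],2),np.round(r["extent"]),np.round(np.nanmedian(w[m],0),3),np.round(np.nanpercentile(w[m],[5,95],axis=0),3).tolist())
E
```

```text
{'time': np.float64(0.0), 'joint_positions': array([-84.539,  24.451,   4.23 ,  92.05 ,  -1.954,  63.642,  -3.845]), 'joint_velocities': array([ 0.042,  0.027,  0.031,  0.079, -0.001,  0.094, -0.002]), 'tau': array([ 2.0000e-03, -9.4981e+01,  3.7610e+00, -4.6350e+01,  1.9000e-02,
        1.0000e-02,  0.0000e+00]), 'ee_pos': array([0.164, 0.655, 0.248]), 'eef_rot': array([-1.79929e+02,  5.00000e-03,  1.65973e+02]), 'ft_force': array([-0.301,  0.497, -0.323]), 'wrist_torque': array([ 0.053, -0.003,  0.018]), 'grip_force': np.float64(0.0), 'finger_gap': np.float64(0.085)}
scene [1.11124371 0.46497523 0.79330179] [-133.21251492   -0.25609059  123.79767676]
plate 0.94 [250. 107. 322. 147.] [ 0.197 -0.294  0.017] [[0.119, -0.398, 0.003], [0.272, -0.208, 0.02]]
plate 0.76 [260. 198. 322. 245.] [ 0.547 -0.004  0.042] [[0.493, -0.06, 0.036], [0.597, 0.044, 0.045]]
plate 0.66 [426. 166. 489. 232.] [0.23  0.295 0.017] [[0.126, 0.22, 0.007], [0.311, 0.371, 0.02]]
jig 0.7 [198. 179. 356. 296.] [0.632 0.014 0.037] [[0.428, -0.105, 0.009], [0.751, 0.12, 0.054]]
jig 0.65 [196. 123. 234. 168.] [ 0.46
[... 1990 characters left out ...]
 0.071] [[0.656, -0.1, 0.065], [0.711, -0.047, 0.075]]
table_disc 0.75 [379. 185. 401. 210.] [ 0.503 -0.178  0.017] [[0.475, -0.205, 0.001], [0.535, -0.15, 0.021]]
brown_column 0.64 [433. 116. 478. 166.] [ 0.64  -0.355  0.054] [[0.618, -0.389, 0.007], [0.673, -0.334, 0.219]]
white_column 0.88 [185. 116. 226. 163.] [0.632 0.345 0.049] [[0.611, 0.323, 0.007], [0.664, 0.378, 0.218]]
sanding_block 0.91 [249. 179. 274. 207.] [0.502 0.184 0.024] [[0.473, 0.157, 0.014], [0.531, 0.21, 0.028]]
lacquer_can 0.58 [429. 199. 474. 234.] [ 0.433 -0.329  0.108] [[0.398, -0.375, 0.011], [0.473, -0.299, 0.112]]
brush 0.84 [172. 174. 199. 240.] [0.491 0.412 0.017] [[0.387, 0.381, 0.011], [0.557, 0.443, 0.021]]
```

```bash
python3 - <<'E'
from h import *
for n,(a,b,c,d) in {"scene":(190,165,370,300),"top":(265,95,390,245)}.items():
    im=np.load(n+"_i.npy"); w=np.load(n+"_w.npy")
    cv2.imwrite(f"pics/{n}c.png",cv2.resize(im[b:d,a:c],None,fx=4,fy=4,interpolation=cv2.INTER_CUBIC)[:600,:800])
    hsv=cv2.cvtColor(im,cv2.COLOR_BGR2HSV); H,S,V=hsv[...,0].astype(int),hsv[...,1],hsv[...,2]
    roi=np.zeros(H.shape,bool); roi[b:d,a:c]=1
    ms={"blue":roi&(H>95)&(H<130)&(S>90)&(w[...,2]>.045)&(w[...,2]<.062),"yellow":roi&(H>20)&(H<35)&(S>120)&(w[...,2]<.05),"red":roi&((H<6)|(H>174))&(S>150),
     "cork":roi&(H>8)&(H<22)&(S>40)&(w[...,2]>.036)&(w[...,2]<.05)}
    for k,m in ms.items():
        q=w[m]; q=q[np.isfinite(q).all(1)]
        if len(q)<5: print(n,k,len(q)); continue
        r=cv2.minAreaRect((q[:,:2]*1000).astype(np.float32))
        print(n,k,len(q),np.round(np.median(q,0),3),[np.round(x,1) for x in r],np.round(cv2.boxPoints(r)).tolist(), 'zmax',np.round(np.percentile(q[:,2],95),3))
E
```

```text
scene blue 2823 [ 0.679 -0.029  0.053] [array([675.2, -49.5]), array([155.4, 149.9]), np.float64(74.2)] [[582.0, -104.0], [726.0, -145.0], [769.0, 5.0], [624.0, 46.0]] zmax 0.055
scene yellow 235 [0.417 0.021 0.036] [array([ 431.6, -127.8]), array([ 62.5, 412.2]), np.float64(7.1)] [[375.0, 73.0], [426.0, -336.0], [488.0, -328.0], [437.0, 81.0]] zmax 0.039
scene red 79 [0.616 0.106 0.067] [array([646.2,  25.6]), array([ 72.4, 189. ]), np.float64(41.8)] [[556.0, 72.0], [682.0, -69.0], [736.0, -21.0], [610.0, 120.0]] zmax 0.075
scene cork 1405 [ 0.547 -0.01   0.043] [array([573.3, -29.9]), array([127.4, 358.7]), np.float64(72.7)] [[383.0, -37.0], [726.0, -144.0], [763.0, -22.0], [421.0, 84.0]] zmax 0.045
top blue 2071 [ 0.658 -0.035  0.054] [array([671.5, -47. ]), array([153., 149.]), np.float64(74.1)] [[579.0, -100.0], [722.0, -141.0], [764.0, 6.0], [621.0, 47.0]] zmax 0.057
top yellow 220 [0.414 0.025 0.037] [array([414.4,  25. ]), array([113.5,  15.8]), np.float64(74.0)] [[391.0, -27.0], [406.0, -32.0], [438.0, 77.0], [422.0, 82.0]] zmax 0.04
top red 101 [ 0.67  -0.063  0.071] [array([641.4,  -3.3]), array([ 60.9, 230.9]), np.float64(30.0)] [[557.0, 81.0], [673.0, -119.0], [726.0, -88.0], [610.0, 112.0]] zmax 0.076
top cork 1387 [ 0.544 -0.012  0.043] [array([506.1,  -5.4]), array([114.5, 197. ]), np.float64(72.0)] [[395.0, -29.0], [582.0, -90.0], [618.0, 19.0], [430.0, 80.0]] zmax 0.047
```

View pics/top0.png

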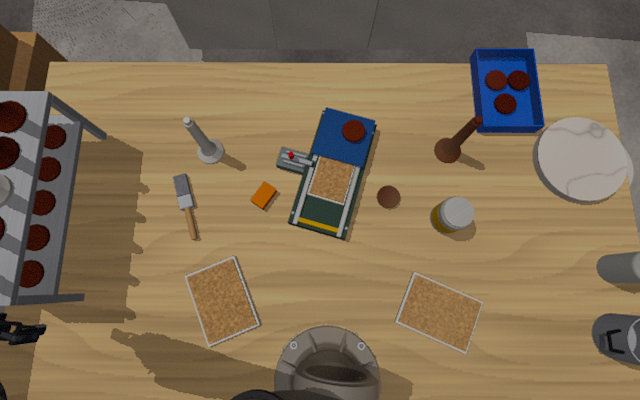

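View pics/scenec.png

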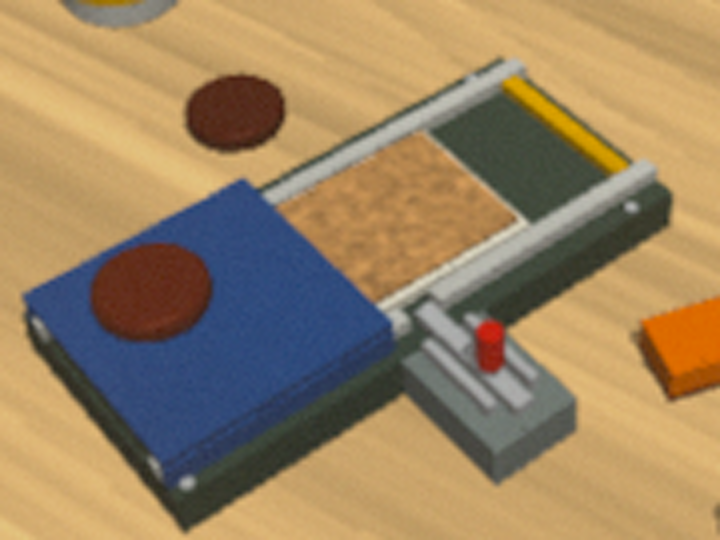

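The three plate look-alikes in the top view are at (332,180), inside the fixture, and at (222,300) and (438,312), on the table. The smallest is the one in the fixture. The enlarged scene crop confirms it: cork pad between the rails, rear part under the blue hood, bolt drawn back at crop (490,345).

```bash
cat >> h.py <<'E'
O=np.array([.5722,-.0197]); YAW=-15.95
def tojig(p,O=O,yaw=YAW):
    a=np.radians(yaw); d=np.asarray(p)[...,:2]-O
    return np.stack([d[...,0]*np.cos(a)+d[...,1]*np.sin(a),-d[...,0]*np.sin(a)+d[...,1]*np.cos(a)],-1)
def toworld(j,O=O,yaw=YAW):
    a=np.radians(yaw); return O+np.array([j[0]*np.cos(a)-j[1]*np.sin(a),j[0]*np.sin(a)+j[1]*np.cos(a)])
def totool(pw,s=None):  # world 3D tcp target -> shift in tool mm
    s=s or robot.state(); return R.from_euler('xyz',s["eef_rot"],degrees=True).as_matrix().T@(np.asarray(pw)-s["ee_pos"])*1000
E
python3 - <<'E'
from h import *
for n in("scene","top"):
    im=np.load(n+"_i.npy"); w=np.load(n+"_w.npy"); j=tojig(w)*1000; z=w[...,2]*1000
    # profile along x in the strip |y|<40
    m=(abs(j[...,1])<40)&(j[...,0]>-165)&(j[...,0]<40)
    for x in range(-164,40,6):
        k=m&(abs(j[...,0]-x)<3)
        print(n,x,k.sum(),np.round(np.median(z[k]),1) if k.any() else '',np.median(im[k],0).astype(int) if k.any() else '')
    hsv=cv2.cvtColor(im,cv2.COLOR_BGR2HSV).astype(int)
    k=((hsv[...,0]<6)|(hsv[...,0]>174))&(hsv[...,1]>150)&(j[...,1]>70)&(j[...,1]<170)&(abs(j[...,0])<40)
    print(n,"knob",k.sum(),np.round(np.median(j[k],0),1),np.round(np.median(j[k&(z>70)],0),1),z[k].max())
print("centre",toworld((-.01,0)),)
E
```

```text
scene -164 32 37.0 [  0 158 212]
scene -158 87 35.2 [  0 102 136]
scene -152 56 29.2 [59 75 68]
scene -146 51 28.6 [61 75 68]
scene -140 54 28.5 [60 75 67]
scene -134 47 28.7 [60 75 66]
scene -128 50 28.9 [60 75 67]
scene -122 52 28.6 [61 74 67]
scene -116 54 28.8 [61 74 66]
scene -110 48 28.5 [60 74 66]
scene -104 54 28.6 [60 74 66]
scene -98 49 28.4 [62 75 67]
scene -92 24 29.2 [112 137 143]
scene -86 18 38.8 [115 156 188]
scene -80 42 42.5 [ 83 138 184]
scene -74 56 42.9 [ 79 134 181]
scene -68 57 42.8 [ 76 130 175]
scene -62 48 42.9 [ 76 131 178]
scene -56 55 43.1 [ 77 132 179]
scene -50 55 43.2 [ 78 133 180]
scene -44 63 43.0 [ 76 131 176]
scene -38 60 42.7 [ 77 132 179]
scene -32 54 42.6 [ 79 133 180]
scene -26 59 42.7 [ 77 131 178]
scene -20 61 42.6 [ 81 136 184]
scene -14 56 42.8 [ 78 131 179]
scene -8 60 43.0 [ 77 132 177]
scene -2 65 42.4 [ 79 134 182]
scene 4 57 42.6 [ 78 132 180]
scene 10 62 42.8 [ 76 129 175]
scene 16 64 42.9 [ 76 130 176]
scene 22 55 42.7 [ 79 131 178]
scene 28 27 43.4 [102 106 125]
scene 34 50 52.8 [123  76  50]
scene knob 75 [  7.1 133.5] [  5.  130.8
[... 399 characters left out ...]
39.5 [129 141 150]
top -80 53 43.3 [ 67 112 150]
top -74 60 43.7 [ 67 110 147]
top -68 61 44.2 [ 66 108 144]
top -62 53 43.7 [ 65 108 145]
top -56 58 43.4 [ 66 109 145]
top -50 58 44.2 [ 66 110 146]
top -44 56 43.8 [ 64 107 143]
top -38 55 43.8 [ 67 110 147]
top -32 59 43.7 [ 67 110 147]
top -26 56 43.3 [ 67 110 146]
top -20 55 43.0 [ 69 114 151]
top -14 57 43.5 [ 65 108 144]
top -8 57 44.2 [ 68 112 148]
top -2 55 44.1 [ 68 111 147]
top 4 56 43.8 [ 66 110 146]
top 10 51 43.9 [ 64 106 142]
top 16 55 43.3 [ 67 112 148]
top 22 56 43.6 [ 67 110 146]
top 28 77 44.3 [ 62  75 103]
top 34 65 53.2 [106  59  22]
top knob 30 [ -0.7 127.9] [  0.8 129. ] 77.66286919728583
centre [ 0.56258498 -0.01695202]
```

Emit:
{"method": "carry_out", "body": {"moves": "0 -45 0 0 0; 0 -90 0 0 0; 0 -135 0 0 0; 0 -180 0 0 0; 0 -225 0 0 0; 0 -270 0 0 0; 0 -270 0 0 0"}}

```text
time: 1.8
ee_pos: [0.0975, 0.3884, 0.2483]
eef_rot: [-179.9, -0.0, 166.0]
ft_force: [-0.6, -0.3, -0.4]
finger_gap: 0.0001
grip_force: 0.0
```

Emit:
{"method": "carry_out", "body": {"moves": "-45 -8 0 0 0; -90 -16 0 0 0; -135 -24 0 0 0; -180 -32 0 0 0; -225 -40 0 0 0; -270 -50 0 0 0; -327 -61 0 0 0; -327 -61 0 0 0; -327 -61 0 0 0"}}

```text
time: 2.7
ee_pos: [0.4019, 0.2536, 0.2483]
eef_rot: [-180.0, 0.0, 165.8]
ft_force: [-0.2, 0.4, 0.2]
finger_gap: -0.0003
grip_force: 0.0
```

```bash
python3 - <<'E'
from h import *
s=robot.state(); print(np.round(s["joint_positions"],1),s["ee_pos"],totool([.553,-.0142,s["ee_pos"][2]]),R.from_euler('xyz',s["eef_rot"],degrees=True).as_matrix().round(3).tolist())
E
```

```text
[-64.4   5.2  26.2 118.1  -2.7  57.3  38.9] [0.40190753 0.25363005 0.24826065] [-2.12176008e+02 -2.22582961e+02  1.97920687e-01] [[-0.969, 0.245, 0.0], [0.245, 0.969, -0.001], [-0.0, -0.0, -1.0]]
```

Emit:
{"method": "carry_out", "body": {"moves": "-30 -32 0 0 0; -60 -64 0 0 0; -90 -96 0 0 0; -120 -128 0 0 0; -150 -160 0 0 0; -180 -192 0 -0.03 0; -212 -222 0 -0.03 0; -212 -222 0 0.03 0; -212 -222 0 0.03 0; -212 -222 0 0.03 0"}}

```text
time: 3.7
ee_pos: [0.5519, -0.0106, 0.2481]
eef_rot: [180.0, -0.1, 164.5]
ft_force: [-0.5, -0.2, 0.5]
finger_gap: 0.0002
grip_force: 0.0
```

```bash
python3 - <<'E'
from h import *
s=robot.state(); print(np.round(s["joint_positions"],1),s["ee_pos"],s["eef_rot"],s["ft_force"],totool([.553,-.0142,.08]))
p=cams.capture("wrist"); cv2.imwrite("pics/w1.png",p["image"]); print(p["mtx"],np.round(p["tool_from_camera"],3))
E
```

```text
[-38.2  15.2  39.2 109.6 -11.2  59.   80.3] [ 0.55194007 -0.01055102  0.24808391] [ 1.79976658e+02 -5.17578076e-02  1.64451606e+02] [-0.45021082 -0.23931925  0.47158702] [ -2.15109173  -3.29980744 168.08070439]
[[309.70691629   0.         316.40023969]
 [  0.         309.70691629 199.67047347]
 [  0.           0.           1.        ]] [[ 0.001 -0.945 -0.326  0.084]
 [ 1.     0.001  0.001 -0.   ]
 [-0.001 -0.326  0.945 -0.124]
 [ 0.     0.     0.     1.   ]]
```

View pics/w1.png

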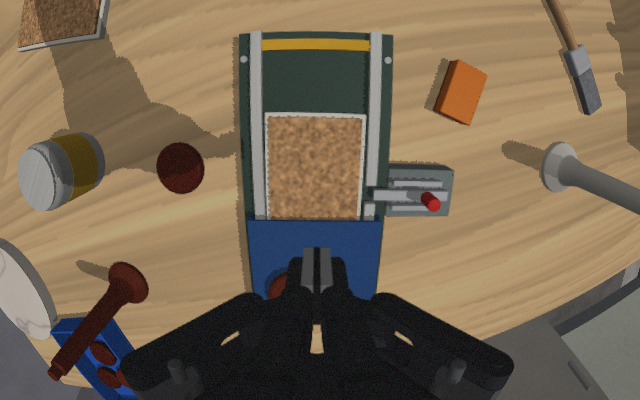

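Emit:
{"method": "carry_out", "body": {"moves": "-2 -3 45 0 0; -2 -3 90 0 0; -2 -3 130 0 0; -2 -3 155 0 0; -2 -3 168 0 0; -2 -3 172 0 0; -2 -3 172 0 0; -2 -3 172 0 0; -2 -3 172 0 0"}}

```text
time: 4.65
ee_pos: [0.5543, -0.0156, 0.0775]
eef_rot: [179.9, 0.1, 164.3]
ft_force: [0.6, -0.6, -0.0]
finger_gap: -0.0
grip_force: 0.0
```

```bash
python3 - <<'E'
from h import *
s=robot.state(); print(s["ee_pos"],s["eef_rot"],s["ft_force"],tojig(s["ee_pos"]),robot.tip_reach)
p=cams.capture("wrist"); T=np.array(p["tool_from_camera"]); K=p["mtx"]
Rw=R.from_euler('xyz',s["eef_rot"],degrees=True).as_matrix()
im=p["image"]; hsv=cv2.cvtColor(im,cv2.COLOR_BGR2HSV)
v,u=np.mgrid[:400,:640]; x=u-K[0,2];y=v-K[1,2]; r=np.hypot(x,y)+1e-9; th=r/K[0,0]
ray=np.stack([np.sin(th)*x/r,np.sin(th)*y/r,np.cos(th)],-1)@T[:3,:3].T@Rw.T
c=s["ee_pos"]+Rw@T[:3,3]
def on(z): return c+ray*((z-c[2])/ray[...,2])[...,None]
j=tojig(on(.040))*1000
col=abs(j[...,1])<30
hs=hsv.astype(int)
white=col&(hs[...,1]<50)&(hs[...,2]>130)&(j[...,0]>-170)&(j[...,0]<0)
print("white edge x",np.round(np.percentile(j[white][:,0],[5,50,95]),1))
j8=tojig(on(.038))*1000
yel=(hs[...,0]>20)&(hs[...,0]<35)&(hs[...,1]>150)&(abs(j8[...,1])<30)&(j8[...,0]>-220)&(j8[...,0]<-100)
print("yellow",np.round(np.percentile(j8[yel][:,0],[2,50,98]),1))
j7=tojig(on(.075))*1000
red=((hs[...,0]<6)|(hs[...,0]>174))&(hs[...,1]>150)&(abs(j7[...,0]-3)<40)&(abs(j7[...,1]-130)<50)
print("red",red.sum(),np.round(np.percentile(j7[red],[5,50,95],axis=0),1).tolist())
E
```

```text
[ 0.55428528 -0.01555555  0.07749584] [1.79944337e+02 9.48285946e-02 1.64268896e+02] [ 0.62002353 -0.63002964 -0.01330798] [-0.01836393 -0.00093804] 0.017
white edge x [-90.1 -88.  -85.8]
yellow [-157.1 -156.7 -156.3]
red 878 [[-20.2, 103.7], [-8.7, 117.8], [4.2, 132.7]]
```

Emit:
{"method": "carry_out", "body": {"moves": "0 0 6 0 0; 0 0 10 0 0; 0 0 12 0 0; 0 0 13 0 0; 0 0 13 0 0; 0 0 13 0 0"}}

```text
time: 5.3
ee_pos: [0.5536, -0.0158, 0.0633]
eef_rot: [-180.0, 0.0, 164.2]
ft_force: [-0.3, -0.1, 1.1]
finger_gap: -0.0003
grip_force: 0.0
```

Emit:
{"method": "carry_out", "body": {"moves": "0 0 0.5 0 0; 0 0 1 0 0; 0 0 1 0 0; 0 0 1 0 0"}}

```text
time: 5.7
ee_pos: [0.5536, -0.0158, 0.0623]
eef_rot: [-180.0, 0.0, 164.3]
ft_force: [-1.0, 0.7, -0.4]
finger_gap: 0.0001
grip_force: 0.0
```

Emit:
{"method": "carry_out", "body": {"moves": "0 0 0.5 0 0; 0 0 1 0 0; 0 0 1 0 0; 0 0 1 0 0"}}

```text
time: 6.1
ee_pos: [0.5536, -0.0158, 0.0613]
eef_rot: [-180.0, -0.0, 164.2]
ft_force: [0.1, 0.2, 0.2]
finger_gap: -0.0
grip_force: 0.0
```

Emit:
{"method": "carry_out", "body": {"moves": "0 0 0.3 0 0; 0 0 0.5 0 0; 0 0 0.5 0 0; 0 0 0.5 0 0"}}

```text
time: 6.5
ee_pos: [0.5536, -0.0158, 0.0611]
eef_rot: [180.0, -0.0, 164.2]
ft_force: [-2.3, -0.4, 7.4]
finger_gap: -0.0001
grip_force: 3.8
```

Emit:
{"method": "carry_out", "body": {"moves": "0 0 0.2 0 0; 0 0 0.2 0 0; 0 0 0.2 0 0"}}

```text
time: 6.8
ee_pos: [0.5536, -0.0158, 0.0611]
eef_rot: [180.0, -0.0, 164.2]
ft_force: [-3.6, 0.0, 11.7]
finger_gap: 0.0001
grip_force: 6.0
```

Emit:
{"method": "carry_out", "body": {"moves": "0 0 0.15 0 0; 0 0 0.15 0 0; 0.5 0 0.15 0 0; 1 0 0.15 0 0; 1.5 0 0.15 0 0; 2 0 0.15 0 0; 2.5 0 0.15 0 0; 3 0 0.15 0 0; 3 0 0.15 0 0"}}

```text
time: 7.7
ee_pos: [0.552, -0.0152, 0.0611]
eef_rot: [180.0, 0.2, 164.2]
ft_force: [4.7, -1.2, 6.3]
finger_gap: 0.0002
grip_force: 3.0
```

Emit:
{"method": "carry_out", "body": {"moves": "0 0 0.15 0 0; 0 0 0.3 0 0; 0 0 0.3 0 0; 0 0 0.3 0 0"}}

```text
time: 8.1
ee_pos: [0.552, -0.0152, 0.0611]
eef_rot: [180.0, 0.1, 164.2]
ft_force: [2.3, -1.2, 13.3]
finger_gap: 0.0001
grip_force: 6.5
```

Emit:
{"method": "carry_out", "body": {"moves": "0.5 0 0.05 0 0; 1 0 0.1 0 0; 1.5 0 0.1 0 0; 2 0 0.1 0 0; 2.5 0 0.1 0 0; 3 0 0.1 0 0"}}

```text
time: 8.7
ee_pos: [0.5499, -0.0145, 0.0611]
eef_rot: [180.0, 0.2, 164.2]
ft_force: [6.8, -1.9, 8.6]
finger_gap: 0.0001
grip_force: 4.2
```

Emit:
{"method": "carry_out", "body": {"moves": "0 0 0.15 0 0; 0 0 0.3 0 0; 0.5 0 0.3 0 0; 1 0 0.3 0 0; 1.5 0 0.3 0 0; 2 0 0.3 0 0; 2 0 0.3 0 0"}}

```text
time: 9.4
ee_pos: [0.5486, -0.0141, 0.0611]
eef_rot: [179.9, 0.3, 164.2]
ft_force: [8.6, -2.6, 10.3]
finger_gap: -0.0001
grip_force: 5.4
```

Emit:
{"method": "carry_out", "body": {"moves": "0 0 0.15 0 0; 0 0 0.25 0 0; 0.5 0 0.25 0 0; 1 0 0.25 0 0; 1.5 0 0.25 0 0; 2 0 0.25 0 0; 2.5 0 0.25 0 0; 3 0 0.25 0 0"}}

```text
time: 10.2
ee_pos: [0.5462, -0.0133, 0.0611]
eef_rot: [179.9, 0.4, 164.2]
ft_force: [10.5, -3.3, 11.6]
finger_gap: -0.0002
grip_force: 6.3
```

```bash
cat > wr.py <<'E'
from h import *
s=robot.state(); p=cams.capture("wrist"); T=np.array(p["tool_from_camera"]); K=p["mtx"]
Rw=R.from_euler('xyz',s["eef_rot"],degrees=True).as_matrix()
hs=cv2.cvtColor(p["image"],cv2.COLOR_BGR2HSV).astype(int)
v,u=np.mgrid[:400,:640]; x=u-K[0,2];y=v-K[1,2]; r=np.hypot(x,y)+1e-9; th=r/K[0,0]
ray=np.stack([np.sin(th)*x/r,np.sin(th)*y/r,np.cos(th)],-1)@T[:3,:3].T@Rw.T
c=s["ee_pos"]+Rw@T[:3,3]
def on(z): return tojig(c+ray*((z-c[2])/ray[...,2])[...,None])*1000
j=on(.040); w=(hs[...,1]<50)&(hs[...,2]>110)&(j[...,0]>-170)&(j[...,0]<-20)
print("tip jig",np.round(tojig(s["ee_pos"])*1000,1),"F",np.round(s["ft_force"],1),"t",s["time"])
for a in(-35,0,35):
    k=w&(abs(j[...,1]-a)<12); print("front edge at y",a,np.round(np.percentile(j[k][:,0],[5,50,95]),1) if k.any() else None)
j8=on(.038); k=(hs[...,0]>20)&(hs[...,0]<35)&(hs[...,1]>150)&(abs(j8[...,1])<30)&(j8[...,0]>-220)&(j8[...,0]<-100)
print("yellow",np.round(np.percentile(j8[k][:,0],[2,98]),1) if k.any() else None)
cv2.imwrite("pics/wlast.png",p["image"])
E
python3 wr.py
```

```text
tip jig [-26.8  -1. ] F [10.5 -3.3 11.6] t 10.2
front edge at y -35 [-94.9 -92.5 -90.1]
front edge at y 0 [-94.5 -92.1 -89.3]
front edge at y 35 [-93.8 -91.3 -88.9]
yellow [-159.6 -156.8]
```

Emit:
{"method": "carry_out", "body": {"moves": "0 0 0.1 0 0; 0.5 0 0.15 0 0; 1 0 0.15 0 0; 2 0 0.15 0 0; 3 0 0.15 0 0; 4 0 0.15 0 0; 5 0 0.15 0 0; 6 0 0.15 0 0; 7 0 0.15 0 0; 8 0 0.15 0 0"}}

```text
time: 11.25
ee_pos: [0.5388, -0.0111, 0.0611]
eef_rot: [179.9, 0.4, 164.2]
ft_force: [11.1, -3.2, 14.0]
finger_gap: 0.0002
grip_force: 7.1
```

```bash
python3 wr.py
```

```text
tip jig [-34.4  -0.9] F [11.1 -3.2 14. ] t 11.25
front edge at y -35 [-102.6 -100.2  -97.8]
front edge at y 0 [-102.1  -99.8  -97. ]
front edge at y 35 [-101.4  -98.9  -96.5]
yellow [-166.8 -157.3]
```

Emit:
{"method": "carry_out", "body": {"moves": "1 0 0 0 0; 2 0 0 0 0; 3 0 0 0 0; 4 0 0 0 0; 5.5 0 0 0 0; 7 0 0 0 0; 8.5 0 0 0 0; 10 0 0 0 0; 11.5 0 0 0 0; 13 0 0 0 0; 14.5 0 0 0 0; 16 0 0 0 0"}}

```text
time: 12.5
ee_pos: [0.5235, -0.0067, 0.0611]
eef_rot: [179.9, 0.4, 164.2]
ft_force: [10.8, -2.7, 14.4]
finger_gap: 0.0001
grip_force: 7.3
```

Emit:
{"method": "carry_out", "body": {"moves": "1 0 0 0 0; 2 0 0 0 0; 3 0 0 0 0; 4.5 0 0 0 0; 6 0 0 0 0; 7.5 0 0 0 0; 9 0 0 0 0; 10.5 0 0 0 0; 12 0 0 0 0; 13.5 0 0 0 0; 15 0 0 0 0; 16 0 0 0 0"}}

```text
time: 13.7
ee_pos: [0.5082, -0.0024, 0.061]
eef_rot: [179.9, 0.4, 164.2]
ft_force: [12.7, -3.2, 15.6]
finger_gap: 0.0
grip_force: 7.6
```

```bash
python3 wr.py
```

```text
tip jig [-66.3  -0.9] F [12.7 -3.2 15.6] t 13.7
front edge at y -35 [-134.4 -132.  -129.6]
front edge at y 0 [-133.7 -131.2 -128.8]
front edge at y 35 [-133.  -130.6 -128.2]
yellow [-171.  -159.1]
```

Emit:
{"method": "carry_out", "body": {"moves": "1 0 0 0 0; 2 0 -0.05 0 0; 3 0 -0.05 0 0; 4.5 0 -0.05 0 0; 6 0 -0.05 0 0; 7.5 0 -0.05 0 0; 9 0 -0.05 0 0; 10.5 0 -0.05 0 0; 12 0 -0.05 0 0; 13.5 0 -0.05 0 0; 15 0 -0.05 0 0; 16 0 -0.05 0 0"}}

```text
time: 14.95
ee_pos: [0.4928, 0.002, 0.061]
eef_rot: [179.9, 0.4, 164.2]
ft_force: [12.3, -3.8, 15.4]
finger_gap: -0.0001
grip_force: 7.6
```

Emit:
{"method": "carry_out", "body": {"moves": "0.5 0 0 0 0; 1 0 0 0 0; 1.5 0 0 0 0; 2 0 0 0 0; 2.5 0 0 0 0; 3 0 0 0 0; 3 0 0 0 0"}}

```text
time: 15.65
ee_pos: [0.49, 0.0029, 0.061]
eef_rot: [179.9, 0.4, 164.2]
ft_force: [11.3, -2.9, 16.4]
finger_gap: 0.0001
grip_force: 8.0
```

```bash
python3 wr.py
```

```text
tip jig [-85.3  -0.9] F [11.3 -2.9 16.4] t 15.65
front edge at y -35 [-153.3 -150.9 -148.6]
front edge at y 0 [-152.6 -150.2 -147.8]
front edge at y 35 [-151.9 -149.6 -147.2]
yellow [-171.2 -159.6]
```

Emit:
{"method": "carry_out", "body": {"moves": "0.5 0 -0.05 0 0; 1 0 -0.05 0 0; 1.5 0 -0.05 0 0; 2 0 -0.05 0 0; 2.5 0 -0.05 0 0; 3 0 -0.05 0 0; 3.5 0 -0.05 0 0; 3.5 0 -0.05 0 0"}}

```text
time: 16.5
ee_pos: [0.4865, 0.0038, 0.061]
eef_rot: [179.9, 0.4, 164.2]
ft_force: [11.4, -3.1, 16.4]
finger_gap: 0.0003
grip_force: 7.8
```

Emit:
{"method": "carry_out", "body": {"moves": "0.4 0 0 0 0; 0.8 0 0 0 0; 1.2 0 0 0 0; 1.5 0 0 0 0; 1.5 0 0 0 0"}}

```text
time: 17.0
ee_pos: [0.4851, 0.0043, 0.061]
eef_rot: [179.9, 0.4, 164.2]
ft_force: [12.4, -2.4, 16.0]
finger_gap: 0.0
grip_force: 7.7
```

```bash
python3 wr.py
```

```text
tip jig [-90.3  -0.9] F [12.4 -2.4 16. ] t 17.0
front edge at y -35 [-158.3 -156.  -153.7]
front edge at y 0 [-157.6 -155.2 -152.8]
front edge at y 35 [-156.9 -154.6 -152.2]
yellow [-171.2 -159.7]
```

Emit:
{"method": "carry_out", "body": {"moves": "0.4 0 0 0 0; 0.8 0 0 0 0; 1.2 0 0 0 0; 1.5 0 0 0 0; 1.5 0 0 0 0"}}

```text
time: 17.55
ee_pos: [0.4837, 0.0047, 0.061]
eef_rot: [179.9, 0.4, 164.2]
ft_force: [11.5, -3.1, 15.2]
finger_gap: -0.0
grip_force: 7.6
```

Emit:
{"method": "carry_out", "body": {"moves": "0.4 0 0 0 0; 0.8 0 0 0 0; 1.2 0 0 0 0; 1.5 0 0 0 0; 1.5 0 0 0 0"}}

```text
time: 18.05
ee_pos: [0.4823, 0.0051, 0.061]
eef_rot: [179.9, 0.4, 164.2]
ft_force: [11.5, -3.7, 15.2]
finger_gap: -0.0001
grip_force: 7.7
```

```bash
python3 wr.py
```

```text
tip jig [-93.3  -0.9] F [11.5 -3.7 15.2] t 18.05
front edge at y -35 [-159.2 -156.9 -154.5]
front edge at y 0 [-158.6 -156.2 -153.8]
front edge at y 35 [-157.8 -155.4 -153. ]
yellow [-171.4 -159.8]
```

```bash
python3 -c "
import cv2; i=cv2.imread('pics/wlast.png'); cv2.imwrite('pics/w2.png',cv2.resize(i[:200,200:440],None,fx=3,fy=3,interpolation=cv2.INTER_CUBIC))"
```

```text
(no output)
```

View pics/w2.png

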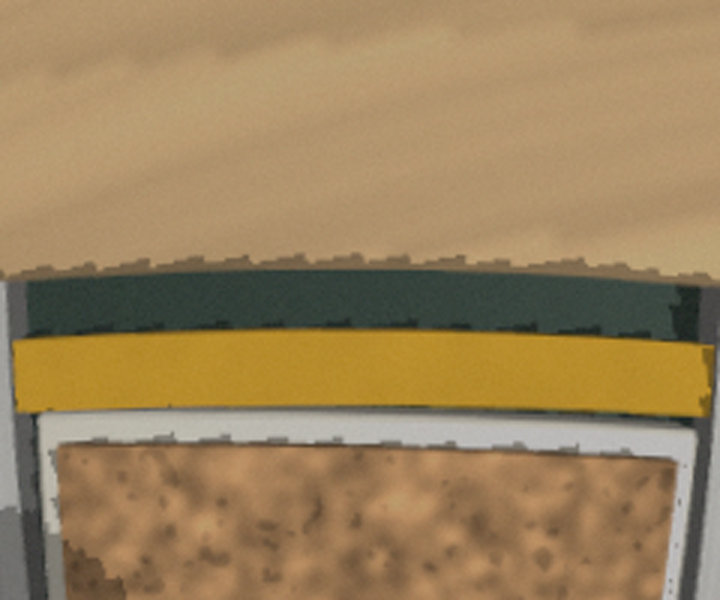

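The picture shows the plate's white front edge touching the yellow stop, at about row 410 in the crop. A hairline gap is left at the right end, from a yaw of about 1°. The plate stopped while the tip slid on, so it is home. Next I lift off and go to the knob's outer side.

Emit:
{"method": "carry_out", "body": {"moves": "0 0 -2 0 0; 0 0 -10 0 0; 0 0 -35 0 0; 0 0 -60 0 0; -20 35 -70 0 0; -40 70 -70 0 0; -60 105 -70 0 0; -80 140 -70 0 0; -96 168 -70 0 0; -96 168 -70 0 0; -96 168 -70 0 0"}}

```text
time: 19.2
ee_pos: [0.616, 0.1412, 0.1292]
eef_rot: [-179.9, -0.1, 164.3]
ft_force: [-0.3, -1.6, -0.1]
finger_gap: -0.0002
grip_force: 0.0
```

```bash
cat >> wr.py <<'E'
j7=on(.075); k=((hs[...,0]<6)|(hs[...,0]>174))&(hs[...,1]>150)
n,l,st,ce=cv2.connectedComponentsWithStats(k.astype(np.uint8))
for i in range(1,n):
    if st[i,4]>60: print("red",st[i],np.round(np.median(j7[l==i],0),1), np.round(np.percentile(j7[l==i],[2,98],axis=0),1).tolist())
print("pose",np.round(s["ee_pos"],4),np.round(s["eef_rot"],1),np.round(s["joint_positions"],1))
E
python3 wr.py
python3 - <<'E'
from h import *
p=cams.capture("top"); w=cloud(p); j=tojig(w)*1000; im=p["image"]; z=w[...,2]*1000
h=cv2.cvtColor(im,cv2.COLOR_BGR2HSV).astype(int); wt=(h[...,1]<60)&(h[...,2]>110)&(abs(j[...,1])<45)&(j[...,0]>-170)&(j[...,0]<-60)
print("top white",wt.sum(),np.round(np.median(j[wt],0),1) if wt.any() else '')
E
```

```text
tip jig [ -2.1 166.7] F [-0.3 -1.6 -0.1] t 19.2
front edge at y -35 [-157.5 -156.3 -155. ]
front edge at y 0 [-157.  -155.5 -154.1]
front edge at y 35 [-156.3 -154.8 -153.4]
yellow [-170.2 -158.4]
red [ 11 155  37  54 888] [-39.1 -81.9] [[-60.4, -106.7], [-18.6, -56.7]]
red [251 213  26  35 658] [ -4.1 133.1] [[-14.6, 125.1], [7.3, 140.4]]
red [ 16 281  15  17  70] [  83.8 -157.8] [[72.6, -179.5], [92.4, -146.0]]
red [  0 297  33  33 190] [ 123.1 -217.5] [[107.0, -291.5], [173.7, -168.3]]
red [100 308  45  42 505] [103.  -13.7] [[78.2, -40.3], [128.9, 13.3]]
red [139 324  17  19  84] [100.4  17.8] [[90.5, 8.6], [111.1, 23.4]]
red [ 25 378  22  21 116] [ 326.1 -320.2] [[296.7, -344.2], [348.4, -294.5]]
pose [0.616  0.1412 0.1292] [-1.799e+02 -1.000e-01  1.643e+02] [-43.4  31.4  33.4 105.  -21.9  50.3  74.7]
top white 70 [-155.5    2.2]
```

View pics/wlast.png

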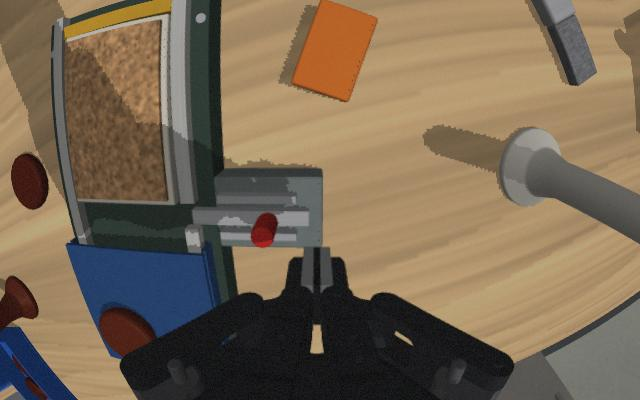

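Emit:
{"method": "carry_out", "body": {"moves": "-3 0 20 0 0; -3 0 45 0 0; -3 0 61 0 0; -3 0 61 0 0; -3 -4 61 0 0; -3 -8 61 0 0; -3 -12 61 0 0; -3 -15 61 0 0; -3 -18 61 0 0; -3 -18 61 0 0"}}

```text
time: 20.3
ee_pos: [0.6146, 0.1225, 0.0688]
eef_rot: [180.0, 0.0, 164.2]
ft_force: [0.2, 0.3, 0.3]
finger_gap: 0.0
grip_force: 0.0
```

Emit:
{"method": "carry_out", "body": {"moves": "0 -2 0 0 0; 0 -5 0 0 0; 0 -8 0 0 0; 0 -11 0 0 0; 0 -14 0 0 0; 0 -17 0 0 0; 0 -20 0 0 0; 0 -20 0 0 0"}}

```text
time: 21.1
ee_pos: [0.6088, 0.103, 0.0684]
eef_rot: [-180.0, -0.0, 164.2]
ft_force: [0.4, 0.5, -0.2]
finger_gap: -0.0002
grip_force: 0.0
```

```bash
python3 wr.py | grep -E "tip|front|251|red"
```

```text
tip jig [  1.5 128. ] F [ 0.4  0.5 -0.2] t 21.1
front edge at y -35 [-157.4 -156.3 -155.3]
front edge at y 0 [-155.9 -155.2 -154.7]
front edge at y 35 None
red [  0 162  28  66 715] [-40.1 -63.3] [[-62.8, -79.3], [-24.2, -47.3]]
red [ 254  248   36   52 1309] [ -6.8 108.1] [[-19.1, 100.3], [6.0, 114.9]]
red [  0 307  16  20  75] [  65.5 -138.5] [[54.6, -170.5], [85.0, -122.9]]
red [  4 328  23  18 101] [  96.8 -149.1] [[79.6, -187.1], [112.5, -131.8]]
red [ 98 362  22  21 141] [ 91.5 -24.9] [[81.6, -41.5], [106.6, -12.1]]
red [114 379  13  20  66] [119.8 -25. ] [[98.7, -38.3], [131.6, -13.1]]
```

Emit:
{"method": "carry_out", "body": {"moves": "0 -2 0 0 0; 0 -5 0 0 0; 0 -8 0 0 0; 0 -11 0 0 0; 0 -14 0 0 0; 0 -16 0 0 0; 0 -18 0 0 0; 0 -18 0 0 0"}}

```text
time: 21.95
ee_pos: [0.6041, 0.0859, 0.0685]
eef_rot: [-180.0, -0.0, 164.2]
ft_force: [0.0, -0.3, 0.9]
finger_gap: 0.0003
grip_force: 0.0
```

Emit:
{"method": "carry_out", "body": {"moves": "0 -0.5 0 0 0; 0 -1 0 0 0; 0 -1.5 0 0 0; 0 -2 0 0 0; 0 -2 0 0 0"}}

```text
time: 22.45
ee_pos: [0.6037, 0.0844, 0.0685]
eef_rot: [180.0, 0.0, 164.3]
ft_force: [0.7, 1.9, -0.3]
finger_gap: 0.0004
grip_force: 0.6
```

```bash
python3 wr.py | grep -E "tip|front|red"
```

```text
tip jig [  1.7 108.8] F [ 0.7  1.9 -0.3] t 22.45
front edge at y -35 [-157.5 -156.3 -155.3]
front edge at y 0 None
front edge at y 35 None
red [  0 162  40  67 967] [-42.3 -75.3] [[-62.4, -93.2], [-24.1, -54.2]]
red [ 256  248   34   51 1298] [-6.8 88.9] [[-18.9, 81.5], [6.2, 95.7]]
red [  1 318  18  17  74] [  81.  -170.3] [[69.1, -190.7], [94.1, -147.7]]
red [ 21 332  16  15  82] [  88.9 -141.2] [[76.1, -163.6], [99.9, -125.0]]
```

Emit:
{"method": "carry_out", "body": {"moves": "0 -0.5 0 0 0; 0 -1 0 0 0; 0 -1.5 0 0 0; 0 -2 0 0 0; 0 -2.5 0 0 0; 0 -2.5 0 0 0"}}

```text
time: 23.1
ee_pos: [0.6033, 0.0832, 0.0686]
eef_rot: [179.9, 0.0, 164.3]
ft_force: [3.2, 6.4, -1.3]
finger_gap: -0.0001
grip_force: 3.9
```

Emit:
{"method": "carry_out", "body": {"moves": "0 -0.4 0 0 0; 0 -0.8 0 0 0; 0 -1.2 0 0 0; 0 -1.2 0 0 0"}}

```text
time: 23.5
ee_pos: [0.6033, 0.083, 0.0686]
eef_rot: [179.9, 0.0, 164.4]
ft_force: [3.8, 11.9, -1.8]
finger_gap: -0.0002
grip_force: 6.2
```

Emit:
{"method": "carry_out", "body": {"moves": "0 5 0 0 0; 0 15 0 0 0; 0 30 0 0 0; 0 40 -20 0 0; 0 50 -60 0 0; 0 60 -100 0 0; 0 60 -120 0 0; 0 60 -120 0 0; 0 60 -120 0 0"}}

```text
time: 24.4
ee_pos: [0.6189, 0.1395, 0.1884]
eef_rot: [180.0, 0.0, 164.3]
ft_force: [-0.4, -0.3, -0.6]
finger_gap: 0.0001
grip_force: 0.0
```

```bash
python3 wr.py | grep -E "tip|front|yell|red"
python3 - <<'E'
from h import *
p=cams.capture("scene"); w=cloud(p); j=tojig(w)*1000; z=w[...,2]*1000
h=cv2.cvtColor(p["image"],cv2.COLOR_BGR2HSV).astype(int)
k=((h[...,0]<6)|(h[...,0]>174))&(h[...,1]>150)&(j[...,1]>60)&(j[...,1]<170)&(abs(j[...,0])<40)
print("knob scene",k.sum(),np.round(np.median(j[k],0),1),np.round(np.median(j[k&(z>70)],0),1))
cv2.imwrite("pics/s2.png",cv2.resize(p["image"][165:300,190:370],None,fx=4,fy=4,interpolation=cv2.INTER_CUBIC))
E
```

```text
tip jig [  1.1 165.9] F [-0.4 -0.3 -0.6] t 24.4
front edge at y -35 [-157.6 -156.1 -154.7]
front edge at y 0 [-157.1 -155.5 -154.1]
front edge at y 35 [-156.3 -154.8 -153.2]
yellow [-170.3 -158.5]
red [ 42 143  36  48 689] [ -34.3 -103.5] [[-58.4, -126.1], [-12.8, -78.3]]
red [215 186  23  25 385] [-2.4 90.5] [[-12.2, 81.0], [7.5, 99.4]]
red [ 21 259  30  29 198] [ 107.9 -211.9] [[84.3, -262.0], [129.7, -174.0]]
red [140 278  33  27 291] [100.7  -4.1] [[86.7, -22.9], [115.7, 16.0]]
red [ 23 285  25  14  93] [ 137.5 -232.5] [[125.9, -266.9], [148.1, -199.8]]
red [127 287  13  20  95] [112.9 -34.8] [[99.8, -44.5], [125.2, -24.9]]
red [  0 289  34  34 243] [ 182.9 -327.1] [[146.7, -415.8], [238.1, -249.1]]
red [154 300  23  25 155] [128.6   4.5] [[111.2, -12.0], [145.1, 18.9]]
red [ 27 337  19  22 107] [ 280.4 -335.4] [[256.5, -354.0], [302.1, -317.9]]
red [ 38 363  22  19 114] [ 354.  -352.4] [[331.3, -376.2], [377.0, -310.6]]
knob scene 68 [ 7.6 89.1] [ 5.3 86.7]
```

View pics/s2.png

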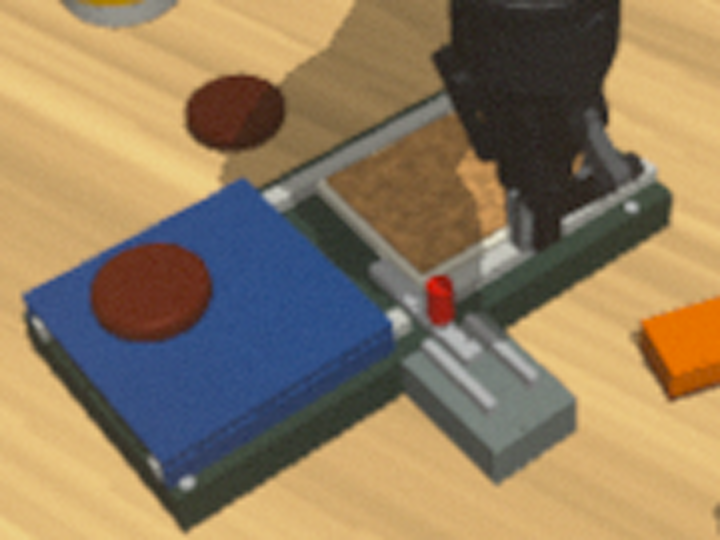

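The blade lies behind the plate's rear edge, with the knob at crop (440,300). In the scene view the knob has moved 44 mm, from y = 131 to 87 mm, and the bolt met its end stop at 12 N. The plate is still at the stop, so I hand in.

```bash
python3 -c "
from workcell import order; print(order.hand_in())"
```

```text
the job is handed in; nothing more can be done
None
```

The job is handed in: the plate is home against the yellow stop (highest pressing force I read about 16 N) and the red-knobbed bolt is pushed in to its end behind it; I touched nothing else, and `hand_in()` returned no verdict.

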